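# Clamp the matching vial and set the running clearance

## Task

Take the red-capped vial from the row of three at the front of the bench (not the one at the back beside the wash bottle) and stand it upright on the floor of the pocket of the vial clamp whose thumbscrew has the same colour, then turn that thumbscrew clockwise until it comes hard against its stop (seated). Then back it off a quarter turn, so that the vial is kept in but can still turn, and finish while still gripping the thumbscrew and holding it there. Leave the other two vials and the other thumbscrew alone.

Things in the scene. Friction and masses are not known exactly. Their poses are not given: they have to be found in the camera images.
- red_vial: loose white vial with a red cap, one of three at the front of the bench, nearer the robot than the clamps (the vials at the back beside the wash bottle are furniture), 22 mm diameter, 45 mm tall, cap the top 12 mm; starts upright on the bench; origin at the centre of its underside, z up along it
- black_vial: loose white vial with a black cap, 22 mm diameter, 45 mm tall, origin at the centre of its underside; to be left alone
- white_vial: loose cream vial with a white cap, 18 mm diameter, 38 mm tall, origin at the centre of its underside; to be left alone
- red_clamp: vial clamp with the red thumbscrew, fixed to the bench: aluminium base 56 x 143 x 20 mm, long in its own y; origin at the centre of its underside (base from y = -70 to +73 mm). Pocket for the vial at y = +45 mm, thumbscrew at y = -40 mm on a grey housing (44 x 50 mm, top at z = 44 mm). Turning the screw slides a steel jaw along +y towards the vial
- black_clamp: the same clamp with a black thumbscrew, fixed to the bench, same frame; the other clamp, to be left alone
- red_seat (a point): floor centre of the red clamp's pocket (26 mm diameter, 10 mm deep, chamfered), 10 mm above the bench; axes as the clamp's. Back post at its +y side, 13.5 mm off, z to 40 mm; jaw at its -y side, z to 38 mm, face 20 mm off at screw value 0, 11.5 mm off when seated. Both 18 mm wide in x: grip the vial at its x sides, fingertips above the base top (z = 20 mm)
- red_knob: the red round thumbscrew head: 30 mm diameter, from 56 to 80 mm above the bench, on an upright stem; origin on its axis at bench height; turns with the screw, does not rise or sink. A white pointer line on its top runs from the axis along its own -x
- red_grip (a point): on the axis of the red thumbscrew at the height to grip it, 70 mm above the bench
- red_screw (a joint): angle of the red thumbscrew, rad, growing clockwise seen from above: 0 open; starts at 1.9 to 2.6; 4.71 seated on a hard stop, the white pointer then straight away from the pocket (clamp -y); a quarter turn back is 3.14 (pointer along clamp +x). Stays where it is left (friction 0.04 N m); turned past the stop, the fingers just slip on the head
- black_pointer (a point): outer end of the white pointer line on the black thumbscrew, 13 mm off its axis, 80 mm above the bench; to be left alone
Things that resemble listed ones, but are neither listed nor needed, are in the scene too. What is shaped like the red_vial but purple is not meant. Leave any purple look-alike of the red_clamp alone.

How it is judged:
By the outcome, as a careful person would: the job done as asked, in the order asked, and still so for the second after the job is handed in, while the arm keeps its last pose, push and grip.
It also fails if it takes over 64 s, if anything falls off the work surface, if the arm or the gripper's body presses on something with over 40 N, if the wrist force passes 120 N, or if a joint passes its speed limit or range.

## Robot

A 6-joint arm with a two-finger parallel gripper is mounted at the origin on a cart in front of the work surface, level with it; the furniture and walls round the work are solid. World frame = base frame: x ahead of the robot, y to its left, z up, the work surface at z = 0. Lengths are in m, angles in rad, forces in N, time in s.
With the tool pointing down it reaches from about 0.35 to 0.875 m from the base axis. Payload 4.2 kg.
Tool frame: the origin (TCP) lies midway between the tips of the shut fingers; the grasp point (between the pads) lies 19 mm behind it; z points along the fingers, y is the direction in which the jaws open and shut (so a half turn about z gives the same grasp; the last joint's range is limited). The gripper opens to 87 mm and grips with 3 to 60 N. Pads are 19 mm wide; open, the fingers measure 117 mm over their backs; the gripper's body (75 mm by 190 mm) begins 51 mm behind the grasp point.
Start: joints at [-1.04, 0.385, 0.008, 0, -1.194, -0.259], TCP at [0.168, -0.602, 0.223] pointing down, gripper open.
Joint ranges: [-3.14, 3.14], [-1.21, 2.06], [-1.07, 1.41], [-3.16, 2.05], [-2.99, -0.16], [-3.1, 3.1]. Speed limits (rad/s): [2.79, 2.79, 3.14, 3.14, 3.14, 3.14].

## Interface

Orientations are given as a unit quaternion [x, y, z, w].
In Python, from workcell import env, cams, search_frame, trace gives the robot as it stands.
- The arm moves only by the shell command python3 -m pendant 'ROWS' [FORCE]. ROWS is text: rows parted by semicolons, each of 5 numbers parted by spaces: the shift along the world's x, y, z in mm, then the turn about the world's z in rad, then the finger opening in mm, from 0 to 87. In form: x y z turn grip; .... A call has 1 to 20 rows; each row shifts and turns the commanded pose from where the row before left it; what a row does not reach is not made up. A row lasts 1/8 s, in which the tool goes at most 62.5 mm and 10.7 degrees, less where a joint would pass 70% of its speed; a pose out of reach is approached as far as the arm can. A call with a gripper value outside its range is refused whole. The fingers move at their own pace and stop on an object; FORCE is the grip in N (left out, the last holds). Time passes only in rows, so rows that do not move let the fingers close. It gives the time, the measured TCP pose, the force and the opening at its end, in the units of the state.
- env.state(): the state, without advancing time (a new reading comes with each control period).
- cams.get_image(name): name is "side" or "top"; returns the picture (480x640x3 uint8, red, green, blue); there is no depth.
- cams.camera_model(name): a dict with "vfov" (degrees; the focal length in pixels is half the picture's height over the tangent of half this angle, whatever the lens; pixels are square), "cx", "cy" (the principal point, pixels), "xyz" and "rotation" of the camera in the world. Camera axes: x right, y down, z forward; pixel columns grow to the right and rows downward; lengths in m; the calibration is good to about 2 mm. A picture is of the moment at which its call begins. camera_model takes no time and is no camera call.
- env.finish_job(): hands the job in, once; it reports no verdict.
Trained networks look in the newest picture that a camera, given by its name, has taken for a name from the list of things; names that differ only in an ending like _2 or _b are one class to them, and where a whole thing is asked for, a point or a joint stands for the part that bears it (a point fixed in the world has none). Each returns a list of dicts, best first, with "conf" (0 to 1); they miss things now and then, are a little off and sometimes report something else, mostly with a low value. They report only what shows in the picture. A call takes as long as a camera call. They do not tell look-alikes from the thing itself.
- search_frame(thing, camera): "point" ([x, y, z] in m, in world coordinates, good to about 4 mm: the middle of the surface that is visible of it).
- trace(thing, camera): "mask" (480x640 bool, what is visible of it).
The state is a dict: "time": time; "joint_positions": joint angles; "dq": joint speeds; "tau": joint torques, N m; "tool_pos": TCP position; "eef_rot": TCP orientation; "wrist_force": force on the tool from outside, world axes, zero at the start; "moment": the same for the moment, N m; "finger_gap": finger opening in m.
Only numpy, scipy, OpenCV 4.12 (cv2) and the standard library are available. Lean on these libraries where they do the work, as an engineer would, in place of code of your own. Each camera call takes 0.05 s, during which the arm holds its last target.

## Working session

There is one attempt and no reset: what is moved stays moved. The work goes in short steps, Python scripts to look and compute and a shell command to move; the robot and the scene stay as the last step left them, time stands still between calls to the robot, and variables do not carry over. Pictures are saved under pics/ and viewed, and the job is handed in when it is done.

```bash
mkdir -p pics; ls
python3 - <<'E'
from workcell import env,cams
import cv2
for n in("side","top"):
    im=cams.get_image(n); cv2.imwrite(f"pics/{n}0.png",im[:,:,::-1]); print(cams.camera_model(n))
print(env.state())
E
```

```text
pics
{'vfov': 42.65130904075266, 'cx': 331.3594803145604, 'cy': 231.81464222984167, 'xyz': array([ 0.40218579, -0.84186604,  0.59888861]), 'rotation': array([ 0.84971372, -0.04440239,  0.02218284, -0.52490279])}
{'vfov': 54.38618278412376, 'cx': 322.77633918743874, 'cy': 240.73238644223636, 'xyz': array([0.33358098, 0.2093227 , 0.9360883 ]), 'rotation': array([-0.70158545,  0.70713059, -0.0517163 ,  0.07120116])}
{'time': 0.1, 'joint_positions': array([-1.04040021e+00,  3.85503965e-01,  6.77846026e-03, -3.97665740e-04,
       -1.19400912e+00, -2.58589534e-01]), 'dq': array([ 6.37036832e-04, -2.03866501e-03,  1.62380321e-03,  9.17161350e-04,
        1.06402701e-03,  5.72712688e-05]), 'tau': array([-5.37794804e-04, -3.91689742e+01,  1.87934840e+01,  4.23192054e+00,
        1.34771259e-02, -7.48145976e-05]), 'tool_pos': array([ 0.16765479, -0.6015454 ,  0.22156611]), 'eef_rot': array([-1.35412602e-01,  9.90788804e-01,  9.65739434e-04, -2.01863027e-04]), 'wrist_force': array([-0.38952174,  0.35472908, -0.15945023]), 'moment': array([-0.00571223, -0.03563604, -0.06196274]), 'finger_gap': 0.08667131550386535}
```

View pics/side0.png

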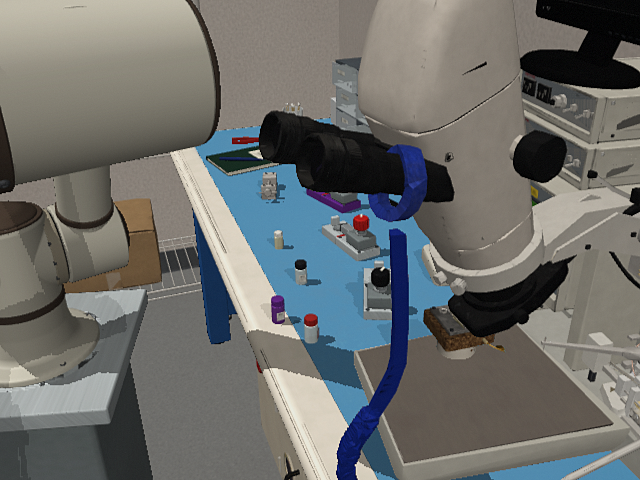

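View pics/top0.png

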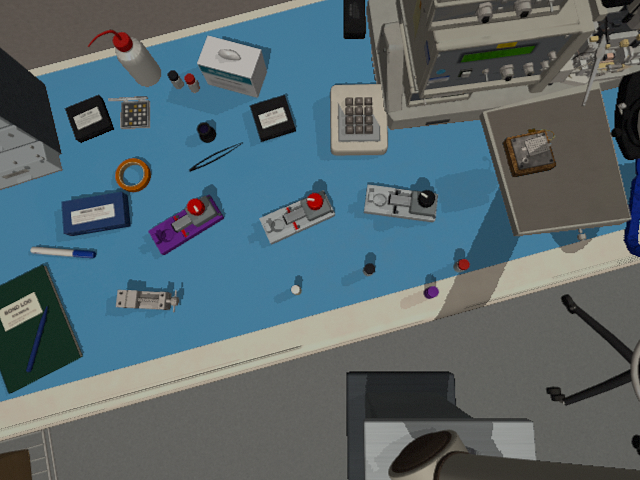

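Confusable items for the vial are the red cap at top (463,264), which is the front-row one I want, the purple cap (431,292), and the red cap at the back by the wash bottle (192,82). For the clamp they are the aluminium base with red knob (300,215), which I want, the purple base with red knob (188,222), and the black knob (400,200). The microscope, cable and stage are on the right.

```bash
cat > h.py <<'E'
import numpy as np, cv2
from scipy.spatial.transform import Rotation as R
from workcell import env,cams,search_frame,trace
def cm(n):
    c=cams.camera_model(n); f=240/np.tan(np.radians(c['vfov'])/2)
    r=np.array(c['rotation']); M=R.from_quat(r).as_matrix() if r.shape==(4,) else r
    return f,c['cx'],c['cy'],np.array(c['xyz']),M
def bp(n,u,v,z):
    f,cx,cy,p,M=cm(n); d=M@np.array([(u-cx)/f,(v-cy)/f,1]); return p+d*(z-p[2])/d[2]
def pj(n,P):
    f,cx,cy,p,M=cm(n); q=M.T@(np.array(P)-p); return q[0]/q[2]*f+cx,q[1]/q[2]*f+cy
def crop(n,u,v,w,h,name,s):
    im=cams.get_image(n)[max(0,v-h):v+h,max(0,u-w):u+w,::-1]
    cv2.imwrite(f"pics/{name}.png",cv2.resize(im,None,fx=s,fy=s,interpolation=cv2.INTER_CUBIC));
E
python3 - <<'E'
from h import *
print(bp('top',463,264,.045),bp('top',315,200,.08),bp('side',311,318,.045),bp('side',361,215,.08),bp('top',560,160,0.1))
for t in("red_vial","red_clamp","red_knob","red_seat","red_grip"):
  for c in("top","side"):
    print(t,c,[(np.round(d['point'],4),round(d['conf'],2),np.round(pj(c,d['point']))) for d in search_frame(t,c)])
for c in("top",):
  for t in("red_vial","red_knob","red_clamp"):
    for d in trace(t,c):
      m=d['mask'];ys,xs=np.nonzero(m);print(t,c,d['conf'],m.sum(),xs.mean(),ys.mean(),xs.min(),xs.max(),ys.min(),ys.max())
crop('top',385,235,130,60,'c1',3)
crop('top',302,215,50,37,'c2',8)
E
```

```text
[ 0.44264063 -0.0333695   0.045     ] [0.56261657 0.24688754 0.08      ] [ 0.44475916 -0.03864751  0.045     ] [0.56584772 0.25659515 0.08      ] [ 0.62760323 -0.20714916  0.1       ]
red_vial top [(array([ 0.4415, -0.0294,  0.0406]), 0.49, array([460., 265.])), (array([0.388 , 0.0317, 0.0458]), 0.49, array([430., 293.]))]
red_vial side [(array([0.3918, 0.0197, 0.0258]), 0.64, array([277., 310.])), (array([ 0.4366, -0.0375,  0.031 ]), 0.57, array([306., 325.]))]
red_clamp top [(array([0.5453, 0.2853, 0.0201]), 0.91, array([297., 216.])), (array([0.5274, 0.5078, 0.0219]), 0.8, array([187., 226.]))]
red_clamp side [(array([0.5415, 0.4626, 0.0234]), 0.77, array([338., 200.])), (array([0.5479, 0.2456, 0.0256]), 0.69, array([353., 242.]))]
red_knob top [(array([0.561 , 0.2496, 0.0803]), 0.65, array([314., 201.]))]
red_knob side [(array([0.5588, 0.2394, 0.0731]), 0.63, array([359., 222.])), (array([0.3942, 0.2813, 0.0218]), 0.59, array([276., 240.]))]
red_seat top [(array([0.531 , 0.5056, 0.0179]), 0.96, array([189., 225.])), (array([0.546 , 0.2869, 0.0204]), 0.86, array([296., 216.]))]
red_seat side [(array([0.5369, 0.4575, 0.0213]), 0.93, array([336., 202.]))]
red_grip top [(array([0.5529, 0.4757, 0.0776]), 0.75, array([195., 207.])), (array([0.5597, 0.2501, 0.0784]), 0.51, array([313., 202.]))]
red_grip side [(array([0.5595, 0.2362, 0.0746]), 0.72, array([359., 222.]))]
red_vial top 0.67 143 460.74825174825173 264.8951048951049 453 468 259 271
red_vial top 0.63 117 430.8119658119658 291.5982905982906 424 437 286 297
red_knob top 0.75 255 195.11764705882354 206.27058823529413 186 204 197 215
red_knob top 0.73 227 314.3832599118943 200.8502202643172 307 322 192 209
red_knob top 0.44 2023 296.93277310924367 216.68759268413248 260 334 191 243
red_clamp top 0.71 2199 185.68167348794907 223.7012278308322 147 223 195 254
red_clamp top 0.68 2027 297.2920572274297 216.31228416378886 261 334 190 242
```

View pics/c1.png

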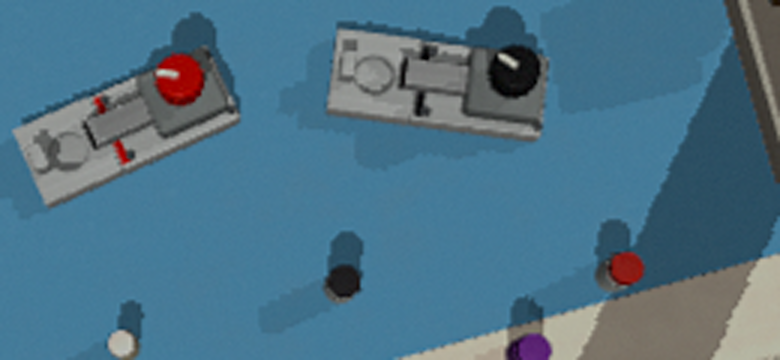

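View pics/c2.png

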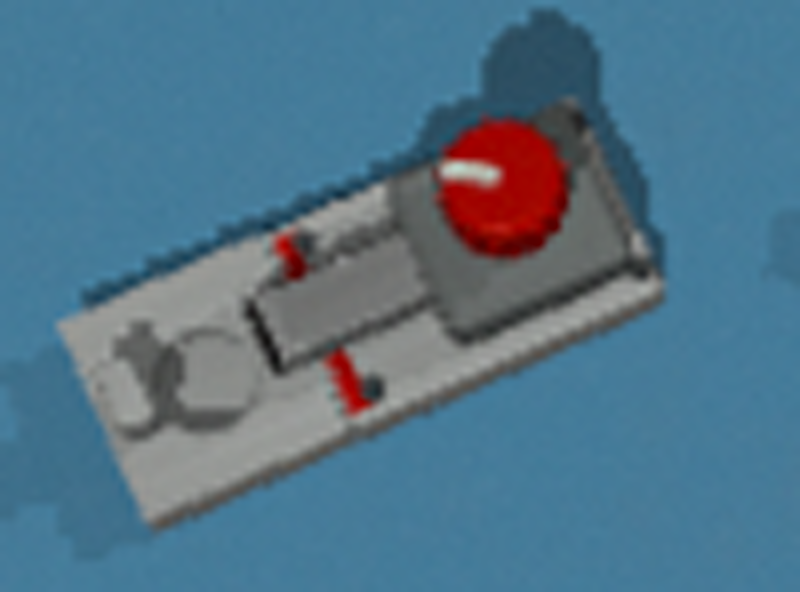

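```bash
cat > fit.py <<'E'
from h import *
from scipy.optimize import least_squares
def W(p,q):
    c,s=np.cos(p[2]),np.sin(p[2]); return np.array([p[0]+c*q[0]-s*q[1],p[1]+s*q[0]+c*q[1],q[2]])
E
cat > fit1.py <<'E'
from fit import *
o=lambda x,y:(252+(x+.5)/8-.5,178+(y+.5)/8-.5)
obs=[((.028,.073,.02),o(58,322)),((-.028,.073,.02),o(150,520)),((-.028,-.07,.02),o(663,282)),((0,.045,.02),o(213,382)),((0,-.04,.08),o(503,180))]
f=lambda p:np.ravel([np.subtract(pj('top',W(p,q)),u) for q,u in obs])
s=least_squares(f,[.54,.28,.3]);print(s.x,np.round(s.fun,2))
p=s.x
np.save('clamp.npy',p)
print('seat',W(p,(0,.045,.01)),'knob',W(p,(0,-.04,.07)))
im=cams.get_image('top');
big=cv2.resize(im[178:252,252:352,::-1],None,fx=8,fy=8,interpolation=cv2.INTER_CUBIC)
t=np.linspace(0,6.28,60)
def poly(P,col):
    pts=np.array([[(pj('top',W(p,q))[0]-252+.5)*8-.5,(pj('top',W(p,q))[1]-178+.5)*8-.5] for q in P]).astype(int)
    cv2.polylines(big,[pts],True,col,1)
poly([(.028,.073,.02),(-.028,.073,.02),(-.028,-.07,.02),(.028,-.07,.02)],(0,255,0))
poly([(.013*np.cos(a),.045+.013*np.sin(a),.02) for a in t],(0,255,255))
poly([(.015*np.cos(a),-.04+.015*np.sin(a),.08) for a in t],(255,255,0))
poly([(.022,-.065,.044),(.022,-.015,.044),(-.022,-.015,.044),(-.022,-.065,.044)],(255,0,255))
cv2.imwrite('pics/fit1.png',big)
# side overlay
im=cams.get_image('side');x0,y0=310,200
big2=cv2.resize(im[200:275,310:410,::-1],None,fx=8,fy=8,interpolation=cv2.INTER_CUBIC)
def poly2(P,col):
    pts=np.array([[(pj('side',W(p,q))[0]-x0+.5)*8-.5,(pj('side',W(p,q))[1]-y0+.5)*8-.5] for q in P]).astype(int)
    cv2.polylines(big2,[pts],True,col,1)
poly2([(.028,.073,.02),(-.028,.073,.02),(-.028,-.07,.02),(.028,-.07,.02)],(0,255,0))
poly2([(.013*np.cos(a),.045+.013*np.sin(a),.02) for a in t],(0,255,255))
poly2([(.015*np.cos(a),-.04+.015*np.sin(a),.08) for a in t],(255,255,0))
poly2([(.015*np.cos(a),-.04+.015*np.sin(a),.056) for a in t],(255,255,0))
cv2.imwrite('pics/fit1s.png',big2)
E
python3 fit1.py
python3 - <<'E'
from h import *
crop('top',461,264,25,19,'v1',16);crop('side',311,327,25,19,'v2',16)
print(env.state()['time'])
E
```

```text
[0.54710877 0.28442188 0.42815687] [ 0.29  0.39 -0.08  0.42  0.67  0.42 -0.83 -0.59 -0.04 -0.62]
seat [0.52842501 0.32535985 0.01      ] knob [0.56371656 0.24803258 0.07      ]
1.05
```

View pics/fit1.png

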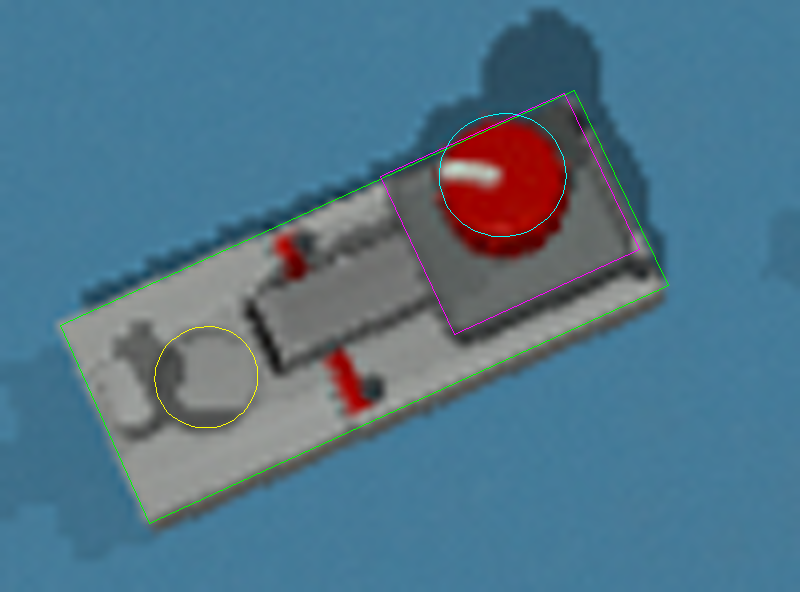

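View pics/fit1s.png

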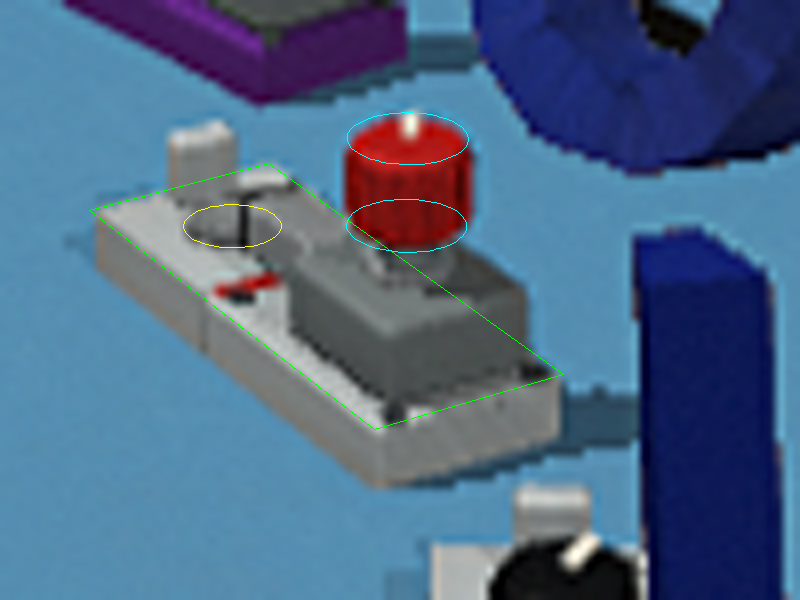

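View pics/v1.png

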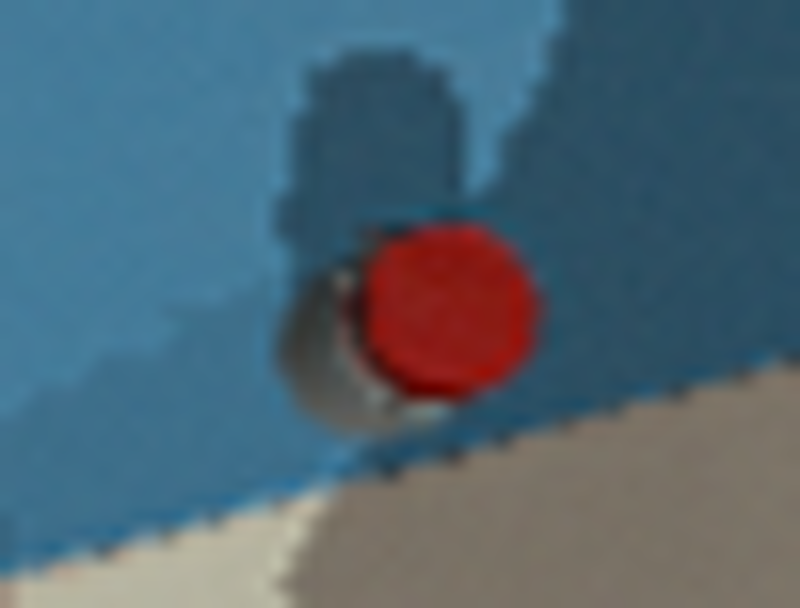

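View pics/v2.png

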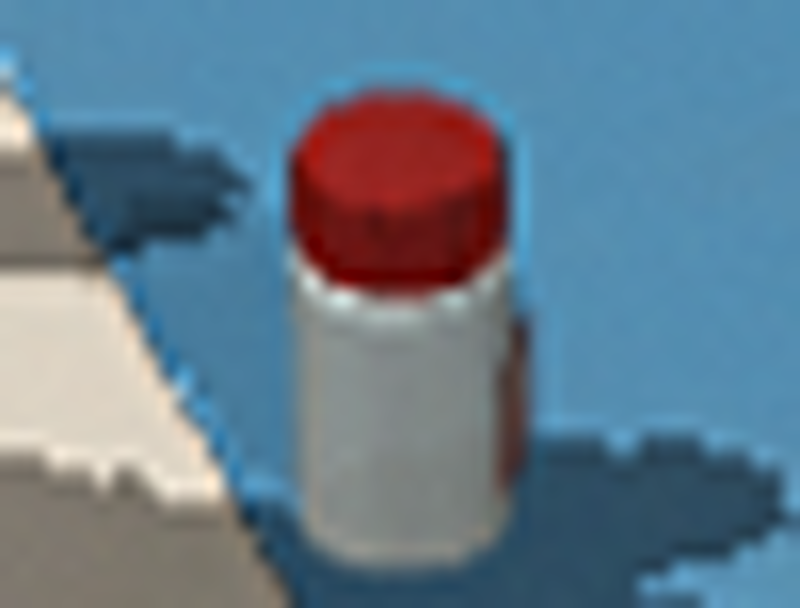

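The fit overlays agree with both pictures to about 1 px. The crop shows the pointer on the red knob facing left at (307,199), and the chosen vial is the red front one. Next I'll work out the vial position, screw angle and obstacle positions.

Run:
```python
from fit import *
p=np.load('clamp.npy')
print('vial',bp('top',464.2,264.5,.045),bp('side',310.9,317.4,.045))
print('side vial base',bp('side',286+405/16,308+525/16,.0))
print('side knob',bp('side',310+408/8,200+140/8,.08),bp('top',252+503/8,178+180/8,.08), 'side pocket', bp('side',310+233/8,200+218/8,.02))
a=bp('top',252+443/8,178+170/8,.08);b=bp('top',252+503/8,178+178/8,.08);d=a-b
w=np.arctan2(d[1],d[0]);rel=w-p[2];print('pointer rel clamp deg',np.degrees(rel),'screw',np.pi-rel, np.hypot(*d[:2]))
def tri(uvt,uvs):
    A=[];B=[]
    for n,uv in(('top',uvt),('side',uvs)):
        o=cm(n)[3];d=bp(n,*uv,0.)-o;d/=np.linalg.norm(d);P=np.eye(3)-np.outer(d,d);A.append(P);B.append(P@o)
    X=np.linalg.solve(sum(A),sum(B));return X,pj('top',X),pj('side',X)
print('cable top',tri((633,215),(397,235)),'ring',tri((637,190),(400,180)))
print('eyepiece',tri((622,110),(265,130)))
for z in(.1,.2,.3,.4): print(z,bp('side',397,235,z),bp('side',350,450,z),bp('side',265,140,z),bp('side',310,180,z))
for v,n in(((431,292),'purple'),((370,268),'black')): print(n,bp('top',*v,.045))
print('blackknob',bp('top',427,199,.08))
im=cams.get_image('top');cv2.imwrite('pics/tr.png',cv2.resize(im[0:300,490:640,::-1],None,fx=2,fy=2))
```

```text
vial [ 0.44166259 -0.03558139  0.045     ] [ 0.44471679 -0.03698448  0.045     ]
side vial base [ 0.4442855  -0.03729096  0.        ]
side knob [0.56419869 0.2450591  0.08      ] [0.56164465 0.24712659 0.08      ] side pocket [0.52973964 0.32801786 0.02      ]
pointer rel clamp deg 56.91930611653669 screw 2.1481633539056806 0.01436270908569268
cable top (array([ 0.5103526 , -0.22278515,  0.27276491]), (np.float64(635.2779577107789), np.float64(196.4466125873202)), (np.float64(374.3688565246439), np.float64(240.88054288256697))) ring (array([ 0.52432981, -0.19471802,  0.32948447]), (np.float64(639.431045701933), np.float64(175.11475266142963)), (np.float64(383.5673617851977), np.float64(185.28375761564075)))
eyepiece (array([ 0.47706641, -0.11874843,  0.41310896]), (np.float64(623.5482808254422), np.float64(193.08230251819901)), (np.float64(335.3531243122528), np.float64(97.97788368199417)))
0.1 [0.61149674 0.1230295  0.1       ] [ 0.46472695 -0.36670278  0.1       ] [0.37782284 0.69733348 0.1       ] [0.47472686 0.40566432 0.1       ]
0.2 [ 0.56954129 -0.07037951  0.2       ] [ 0.45219085 -0.46194714  0.2       ] [0.38270628 0.3888078  0.2       ] [0.46018633 0.15560242 0.2       ]
0.3 [ 0.52758584 -0.26378852  0.3       ] [ 0.43965476 -0.5571915   0.3       ] [0.38758973 0.08028211 0.3       ] [ 0.44564579 -0.09445948  0.3       ]
0.4 [ 0.4856304  -0.45719754  0.4       ] [ 0.42711866 -0.65243585  0.4       ] [ 0.39247317 -0.22824358  0.4       ] [ 0.43110526 -0.34452139  0.4       ]
purple [0.38997411 0.029612   0.045     ]
black [0.43652033 0.1434916  0.045     ]
blackknob [0.5618304  0.03625876 0.08      ]
```

View pics/tr.png

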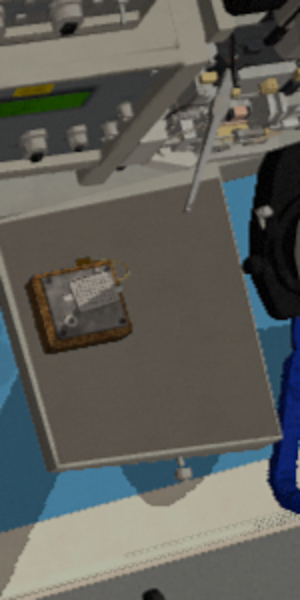

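```bash
python3 -m pendant '9 50 0 .173 60; 9 50 0 .173 60; 9 50 0 .173 60; 9 50 0 .173 60; 9 50 0 .173 60; 9 50 0 .173 60; 27 34 0 .173 60; 27 34 0 .173 60; 26 34 0 .173 60; 25 50 0 .171 60; 25 50 0 0 60; 10 32 0 0 60; 10 32 0 0 60; 0 0 0 0 60'
```

```text
time: 2.85
tool_pos: [0.3724, -0.0345, 0.2228]
eef_rot: [0.842, -0.539, 0.0, -0.0]
wrist_force: [-1.1, -0.0, 0.3]
finger_gap: 0.06
```

```bash
python3 -m pendant '24 -1 -30 0 60; 24 -1 -40 0 60; 23 0 -40 0 60; 0 0 -32 0 60; 0 0 0 0 60; 0 0 0 0 60'
python3 - <<'E'
from h import *
crop('top',461,264,50,37,'a1',8);crop('side',311,317,50,37,'a2',8)
E
```

```text
time: 3.6
tool_pos: [0.4435, -0.0383, 0.0817]
eef_rot: [0.841, -0.54, 0.001, -0.001]
wrist_force: [0.3, -0.0, 0.1]
finger_gap: 0.0601
```

View pics/a1.png

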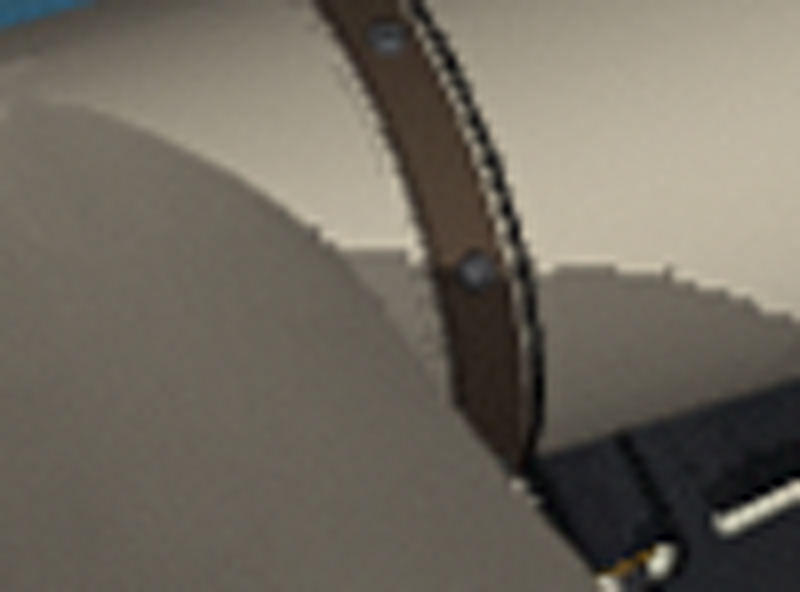

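View pics/a2.png

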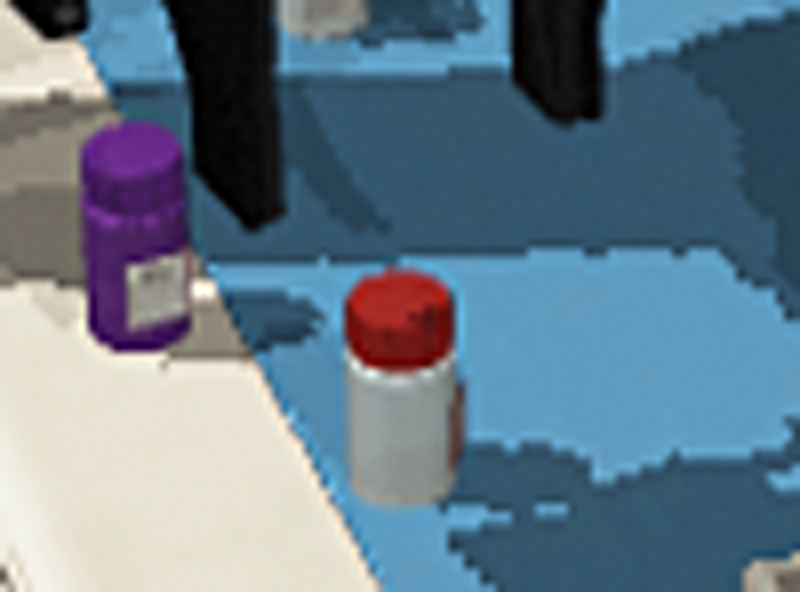

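Run:
```python
from h import *
s=env.state();T=s['tool_pos'];M=R.from_quat(s['eef_rot']).as_matrix();y=M[:,1];x=M[:,0]
g=lambda P:np.round([(pj('side',P)[0]-261+.5)*8,(pj('side',P)[1]-280+.5)*8])
for o in(-.03,.03):
  for w in(-.0095,.0095): print(o,w,g(T+y*o+x*w))
print(g(T),g([.443,-.0363,.045]))
```

```text
-0.03 -0.0095 [505.  81.]
-0.03 0.0095 [553. 125.]
0.03 -0.0095 [233. 167.]
0.03 0.0095 [279. 215.]
[394. 146.] [394. 302.]
```

```bash
python3 -m pendant '0 2 -30 0 60; 0 0 -36 0 60; 0 0 0 0 60; 0 0 0 0 60; 0 0 0 0 18; 0 0 0 0 18; 0 0 0 0 18; 0 0 0 0 18; 0 0 0 0 18; 0 0 0 0 18' 20
python3 - <<'E'
from h import *
crop('side',311,317,50,37,'a3',8)
E
```

```text
time: 4.95
tool_pos: [0.4429, -0.036, 0.0145]
eef_rot: [0.841, -0.54, 0.0, 0.0]
wrist_force: [-0.4, -0.8, 0.5]
finger_gap: 0.0214
```

View pics/a3.png

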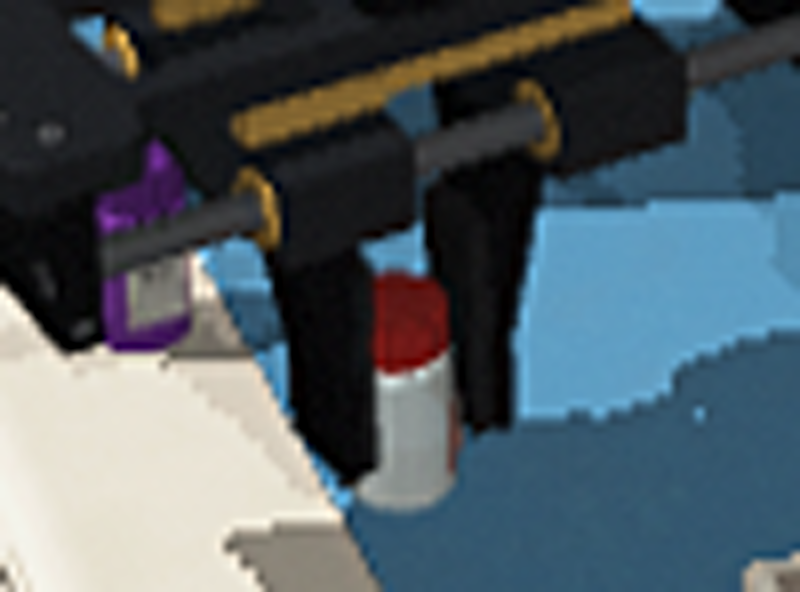

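```bash
python3 -m pendant '0 0 30 0 18; 0 0 50 0 18; 0 0 45 0 18; 11 45 0 0 18; 11 45 0 0 18; 11 45 0 0 18; 11 45 0 0 18; 11 45 0 0 18; 11 45 0 0 18; 10 46 0 0 18; 10 46 0 0 18; 0 0 0 0 18; 0 0 -25 0 18; 0 0 -25 0 18; 0 0 0 0 18; 0 0 0 0 18'
python3 - <<'E'
from h import *
crop('side',345,222,50,37,'b1',8)
crop('top',302,215,50,37,'b1t',8)
E
```

```text
time: 7.0
tool_pos: [0.5293, 0.3258, 0.0905]
eef_rot: [0.841, -0.54, 0.0, -0.0]
wrist_force: [-0.4, -0.2, -0.2]
finger_gap: 0.021
```

View pics/b1.png

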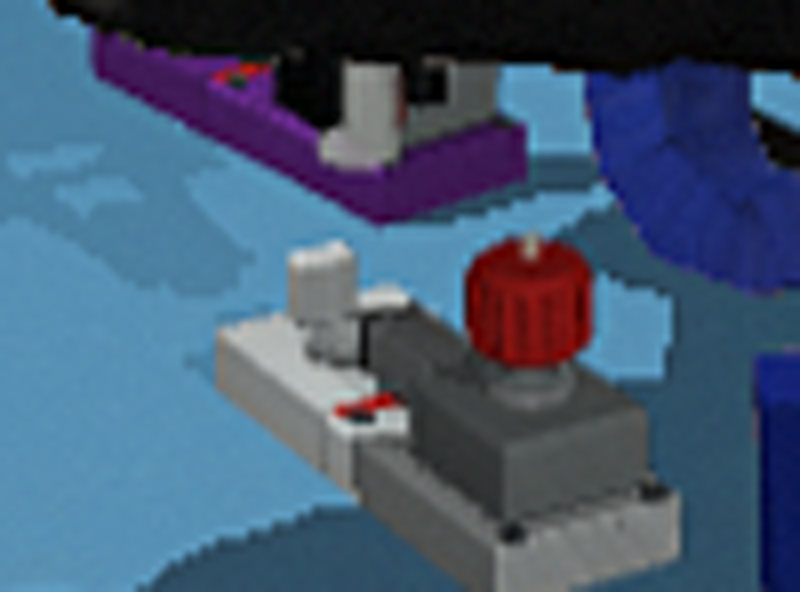

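View pics/b1t.png

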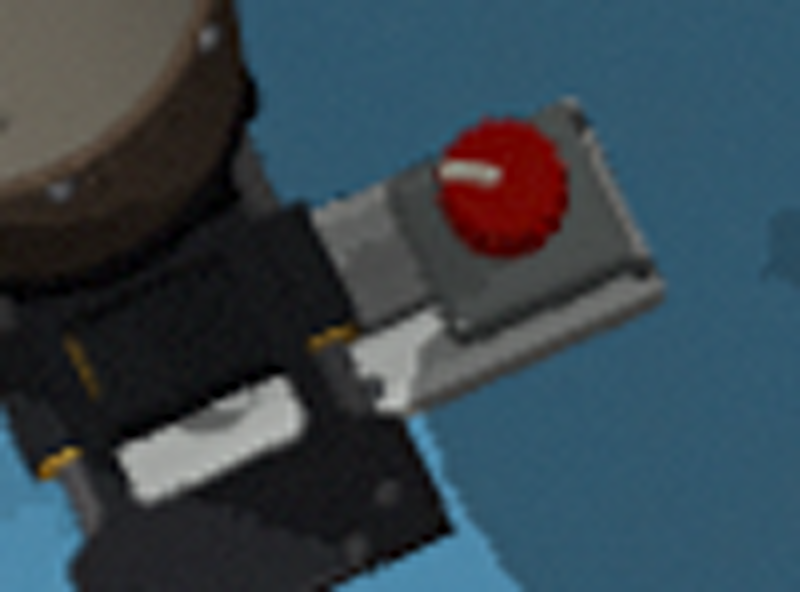

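```bash
cat > sf.py <<'E'
from fit import *
o=lambda x,y:(295+(x+.5)/8-.5,185+(y+.5)/8-.5)
obs=[((-.028,.073,.02),o(217,331)),((-.028,-.07,.02),o(497,550)),((.028,-.07,.02),o(682,495)),((0,-.04,.08),o(529.5,264))]
f=lambda p:np.ravel([np.subtract(pj('side',W(p,q)),u) for q,u in obs])
s=least_squares(f,[.54,.28,.4]);p=s.x;print(p,np.round(s.fun,2))
print('seat side',W(p,(0,.045,.02)),'knob',W(p,(0,-.04,.08)))
T=env.state()['tool_pos']
big=cv2.resize(cams.get_image('side')[185:259,295:395,::-1],None,fx=8,fy=8,interpolation=cv2.INTER_CUBIC)
def poly(P,col):
    pts=np.array([[(pj('side',q)[0]-295+.5)*8-.5,(pj('side',q)[1]-185+.5)*8-.5] for q in P]).astype(int)
    cv2.polylines(big,[pts],True,col,1)
t=np.linspace(0,6.28,60)
poly([W(p,q) for q in[(.028,.073,.02),(-.028,.073,.02),(-.028,-.07,.02),(.028,-.07,.02)]],(0,255,0))
poly([W(p,(.013*np.cos(a),.045+.013*np.sin(a),.02)) for a in t],(0,255,255))
for z in (.08,.056):poly([W(p,(.015*np.cos(a),-.04+.015*np.sin(a),z)) for a in t],(255,255,0))
poly([W(p,q) for q in((-.009,.0585,.04),(.009,.0585,.04))],(255,0,255))
v=bp('side',*o(363,147),T[2]-.0145);print('vial bottom side',v,'TCP',T)
poly([v+[.011*np.cos(a),.011*np.sin(a),0] for a in t],(0,255,0))
poly([T+[.011*np.cos(a),.011*np.sin(a),-.0145] for a in t],(0,0,255))
cv2.imwrite('pics/b2.png',big)
E
python3 sf.py
```

```text
[0.54797668 0.28353234 0.41447888] [-0.19 -0.06 -0.31  0.16  0.43  0.26  0.06 -0.46]
seat side [0.52985459 0.32472202 0.02      ] knob [0.5640852  0.24691928 0.08      ]
vial bottom side [0.5316541  0.32818916 0.07650019] TCP [0.52946908 0.32623094 0.09100019]
```

View pics/b2.png

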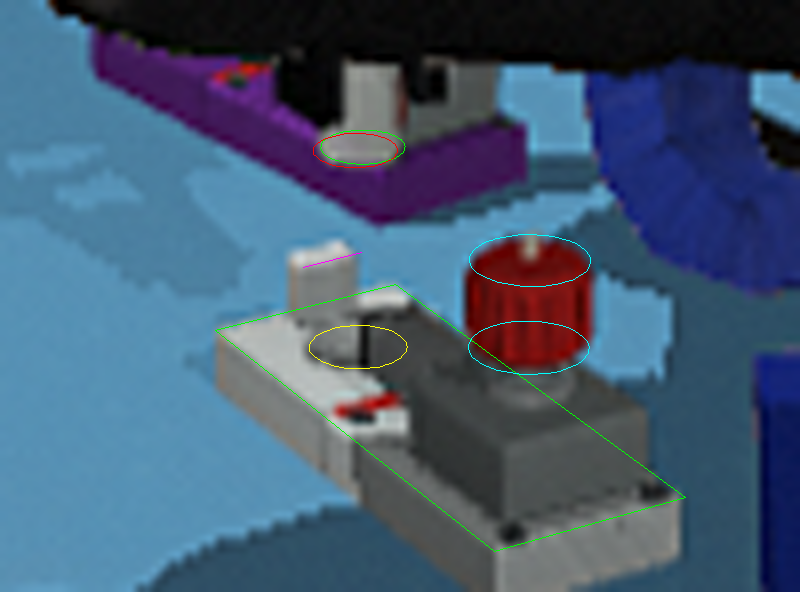

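```bash
python3 -m pendant '-1 -2 0 0 18; 0 0 -25 0 18; 0 0 -20 0 18; 0 0 0 0 18; 0 0 0 0 18'
python3 - <<'E'
from h import *
crop('side',345,222,50,37,'b3',8)
E
```

```text
time: 7.78
tool_pos: [0.5284, 0.3244, 0.0456]
eef_rot: [0.842, -0.54, 0.0, -0.001]
wrist_force: [0.6, 0.4, 0.3]
finger_gap: 0.0212
```

View pics/b3.png

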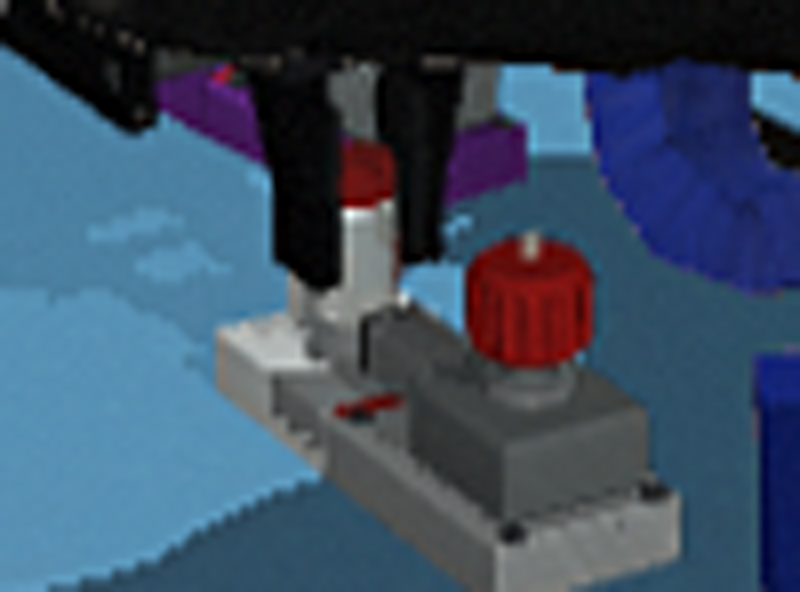

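```bash
python3 -m pendant '0 0 -6 0 18; 0 0 -4 0 18; 0 0 0 0 18'; python3 -m pendant '0 0 -4 0 18; 0 0 -2 0 18; 0 0 0 0 18';python3 - <<'E'
from h import *
crop('side',345,222,50,37,'b4',8)
E
```

```text
time: 8.2
tool_pos: [0.5276, 0.3237, 0.0341]
eef_rot: [0.841, -0.54, -0.0, 0.0]
wrist_force: [-0.1, 0.3, 0.3]
finger_gap: 0.0215
time: 8.57
tool_pos: [0.5277, 0.3238, 0.0283]
eef_rot: [0.841, -0.54, -0.0, 0.0]
wrist_force: [1.5, 0.5, -0.5]
finger_gap: 0.0208
```

View pics/b4.png

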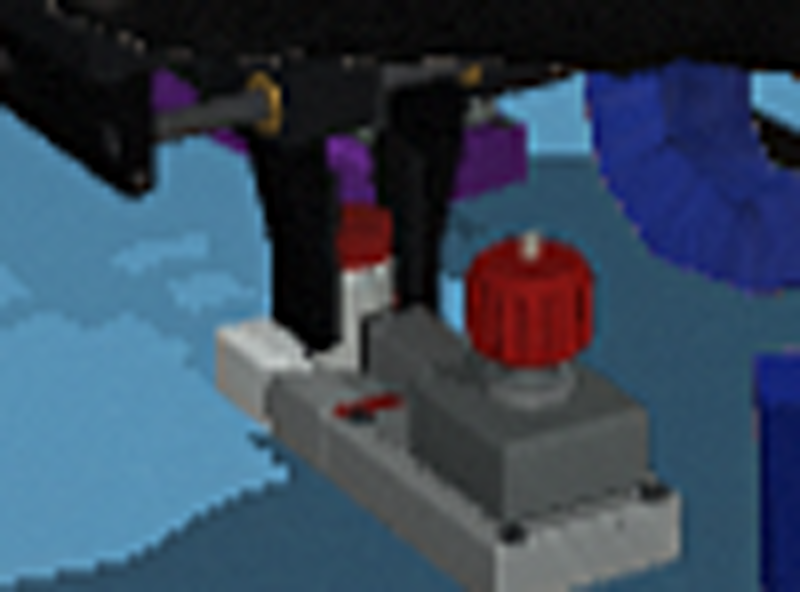

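```bash
python3 -m pendant '0 0 -2 0 18; 0 0 -1 0 18; 0 0 0 0 18';  python3 -m pendant '0 0 -1 0 18; 0 0 0 0 18'
```

```text
time: 9.0
tool_pos: [0.5278, 0.3239, 0.0254]
eef_rot: [0.841, -0.54, -0.0, 0.0]
wrist_force: [-0.1, -0.1, 0.5]
finger_gap: 0.0212
time: 9.25
tool_pos: [0.5279, 0.3241, 0.0246]
eef_rot: [0.841, -0.54, 0.0, -0.0]
wrist_force: [0.2, -0.8, 0.3]
finger_gap: 0.0211
```

```bash
python3 -m pendant '0 0 -.5 0 18; 0 0 0 0 18; 0 0 0 0 18; 0 0 0 0 32; 0 0 0 0 32; 0 0 0 0 32; 0 0 0 0 32';python3 - <<'E'
from h import *
print(env.state()['wrist_force'])
crop('side',345,222,50,37,'b5',8)
E
```

```text
time: 10.12
tool_pos: [0.5277, 0.3239, 0.0238]
eef_rot: [0.841, -0.54, -0.0, 0.0]
wrist_force: [0.1, -0.8, -0.4]
finger_gap: 0.0318
[ 0.11553501 -0.7946153  -0.39731289]
```

View pics/b5.png

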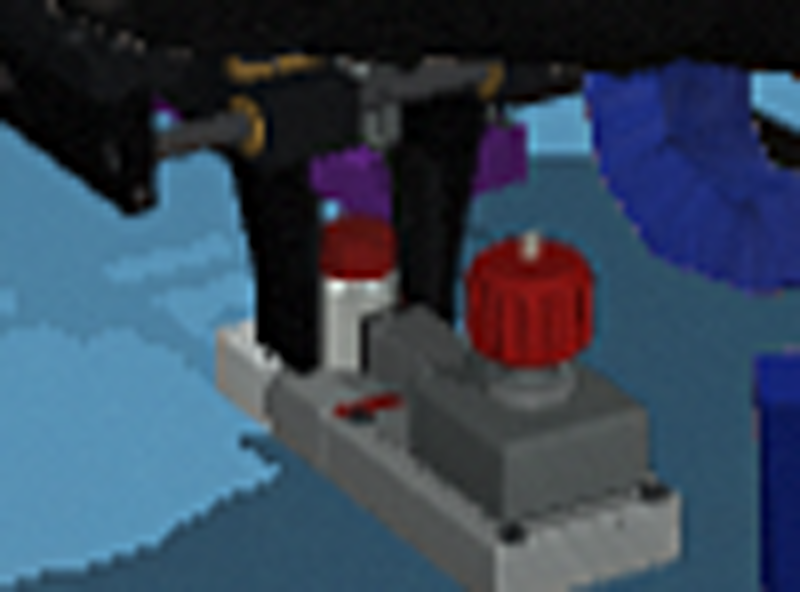

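```bash
python3 -m pendant '0 0 20 0 32; 0 0 40 0 32; 0 0 50 0 60; 12 -26 0 .15 60; 12 -26 0 .15 60; 11 -25 0 .14 60; 0 0 0 .14 60; 0 0 0 0 60; 0 0 0 0 60';python3 - <<'E'
from h import *
crop('side',345,222,50,37,'d1',8);crop('top',302,215,50,37,'d1t',8)
E
```

```text
time: 11.3
tool_pos: [0.5627, 0.2472, 0.134]
eef_rot: [0.961, -0.278, -0.0, 0.0]
wrist_force: [0.5, 0.2, -0.1]
finger_gap: 0.06
```

View pics/d1.png

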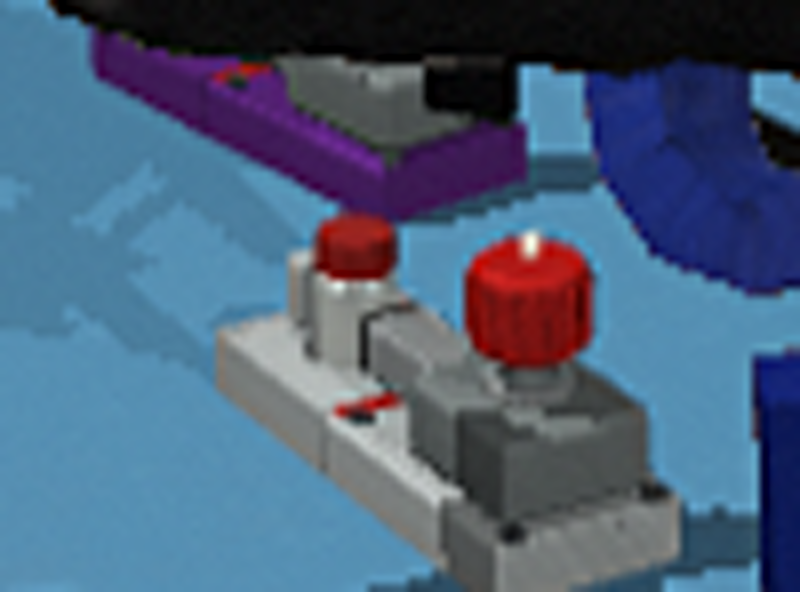

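View pics/d1t.png

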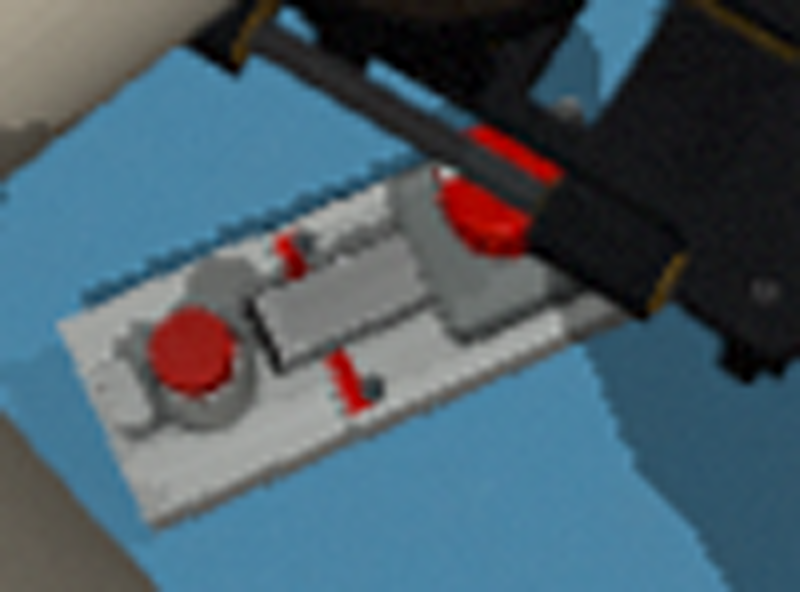

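Run:
```python
from fit import *
for n,p,x0,y0 in(('top',np.load('clamp.npy'),252,178),('side',[.54798,.28353,.41448],295,185)):
  for z in (.055,.065): u=pj(n,W(p,(0,.045,z)));print(n,z,(u[0]-x0+.5)*8,(u[1]-y0+.5)*8)
```

```text
top 0.055 188.95011294109509 347.8354288751748
top 0.065 183.57840508221034 338.8662403898784
side 0.055 358.3935094116637 227.99660178245813
side 0.065 358.274015829511 193.34403297423637
```

The vial is seated: the cap top is at side crop (357,230) against (358,228) predicted for standing on the pocket floor. Next is gripping the knob.

```bash
python3 -m pendant '0 0 -30 0 60; 0 0 -30 0 60; 0 0 -15 0 60; 0 0 -8 0 60; 0 0 0 0 60'; python3 -m pendant '0 0 0 0 26; 0 0 0 0 26; 0 0 0 0 26; 0 0 0 0 26; 0 0 0 0 26' 20
python3 - <<'E'
from h import *
print(env.state()['wrist_force'],env.state()['moment'],env.state()['joint_positions'])
crop('side',355,222,50,37,'e1',8)
E
```

```text
time: 12.02
tool_pos: [0.563, 0.2471, 0.0511]
eef_rot: [0.961, -0.277, 0.0, 0.0]
wrist_force: [0.3, 0.3, -0.3]
finger_gap: 0.06
time: 12.65
tool_pos: [0.5639, 0.2485, 0.0515]
eef_rot: [0.961, -0.277, 0.001, -0.002]
wrist_force: [2.2, 4.3, -1.5]
finger_gap: 0.0295
[ 2.21174844  4.33060578 -1.48253088] [ 1.29311117 -0.35819025  0.05721527] [ 6.77257362e-01  5.32829421e-01 -2.22673510e-01 -1.00280961e-04
 -8.11395426e-01  3.32535737e-01]
```

View pics/e1.png

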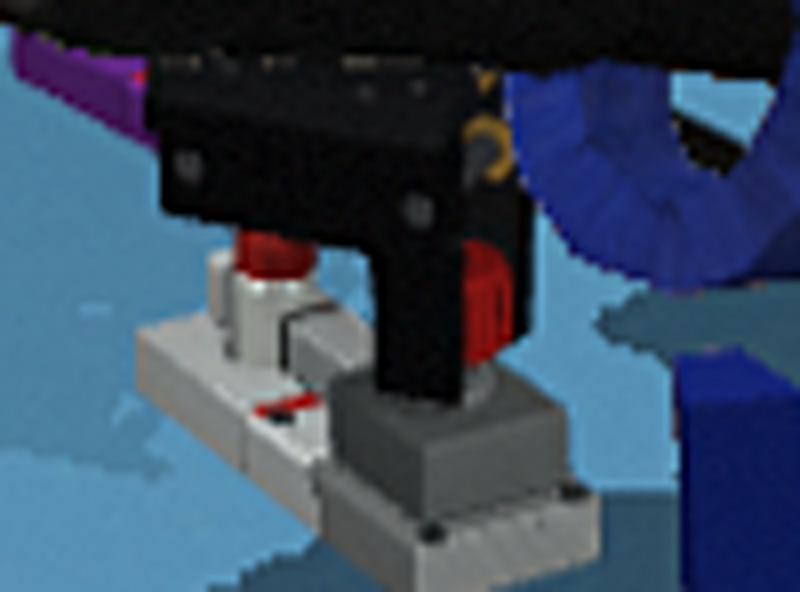

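```bash
python3 -m pendant '1 1.5 0 0 26; 0 0 0 0 26'; python3 -m pendant '0 0 0 -.1 26; 0 0 0 -.15 26; 0 0 0 -.15 26; 0 0 0 -.15 26; 0 0 0 -.15 26; 0 0 0 -.15 26; 0 0 0 -.15 26; 0 0 0 0 26';python3 - <<'E'
from h import *
print(env.state()['wrist_force'],env.state()['moment'],env.state()['joint_positions'])
E
```

```text
time: 12.95
tool_pos: [0.5639, 0.2485, 0.0514]
eef_rot: [0.961, -0.277, 0.0, 0.0]
wrist_force: [0.2, 1.8, 1.6]
finger_gap: 0.0295
time: 13.95
tool_pos: [0.563, 0.248, 0.0514]
eef_rot: [0.711, -0.703, -0.0, 0.001]
wrist_force: [-2.2, 0.9, 5.1]
finger_gap: 0.0295
[-2.20961024  0.91101255  5.06558147] [ 0.46855178  0.9334675  -0.06102727] [ 6.77491698e-01  5.33830142e-01 -2.20974832e-01 -3.33526527e-04
 -8.17729475e-01 -6.66875970e-01]
```

Run:
```python
from h import *
crop('side',355,222,50,37,'e2',8)
```

```text
(no output)
```

View pics/e2.png

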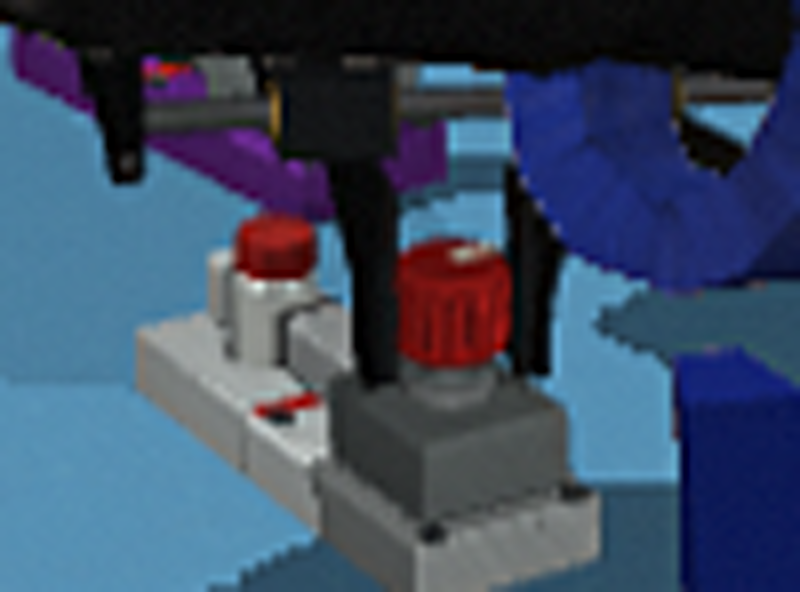

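```bash
python3 -m pendant '0 0 0 -.15 26; 0 0 0 -.15 26; 0 0 0 -.15 26; 0 0 0 -.15 26; 0 0 0 -.15 26; 0 0 0 -.15 26; 0 0 0 -.15 26; 0 0 0 -.15 26; 0 0 0 -.1 26; 0 0 0 0 26; 0 0 0 0 26';cat > st.py <<'E'
from h import *
s=env.state();x,y=s['eef_rot'][:2]
print(np.round(s['wrist_force'],2),np.round(s['moment'],3),np.round(s['joint_positions'][5],4),'ang',np.round(2*np.arctan2(y,x),4),s['finger_gap'],s['tau'][5])
E
python3 st.py; python3 -m pendant '0 0 0 -.08 26; 0 0 0 0 26'; python3 st.py; python3 -m pendant '0 0 0 -.06 26; 0 0 0 0 26'; python3 st.py
```

```text
time: 15.38
tool_pos: [0.5621, 0.2487, 0.0514]
eef_rot: [-0.141, 0.99, 0.0, -0.001]
wrist_force: [-6.5, 4.4, 7.0]
finger_gap: 0.0289
[-6.55  4.43  7.01] [ 1.275  1.938 -0.07 ] -1.9658 ang 3.4239 0.028900829858252444 0.031935005681589246
time: 15.62
tool_pos: [0.5621, 0.2488, 0.0514]
eef_rot: [-0.101, 0.995, 0.0, -0.001]
wrist_force: [-6.3, 5.0, 7.1]
finger_gap: 0.0294
[-6.26  5.04  7.07] [1.296 1.983 0.025] -2.0463 ang 3.3435 0.029425619750848526 -0.05750339711084962
time: 15.88
tool_pos: [0.5621, 0.2488, 0.0514]
eef_rot: [-0.071, 0.997, 0.0, -0.001]
wrist_force: [-6.4, 4.9, 6.8]
finger_gap: 0.0295
[-6.4   4.92  6.75] [ 1.369  1.975 -0.026] -2.1061 ang 3.2837 0.029456638592214993 -0.03230505622923374
```

```bash
python3 -m pendant '-2 1 .5 0 26; 0 0 0 0 26'; python3 st.py; for i in 1; do python3 -m pendant '0 0 0 -.06 26; 0 0 0 0 26'; python3 st.py; done;  python3 -m pendant '0 0 0 -.06 26; 0 0 0 0 26'; python3 st.py; python3 -m pendant '0 0 0 -.06 26; 0 0 0 0 26'; python3 st.py
```

```text
time: 16.12
tool_pos: [0.5619, 0.249, 0.0514]
eef_rot: [-0.07, 0.998, -0.0, -0.0]
wrist_force: [0.4, 0.6, 2.6]
finger_gap: 0.0293
[0.41 0.63 2.58] [-0.018 -0.066  0.022] -2.1106 ang 3.2826 0.029252119045659997 0.00561959546757862
time: 16.38
tool_pos: [0.5619, 0.2491, 0.0515]
eef_rot: [-0.04, 0.999, -0.0, -0.0]
wrist_force: [0.2, 0.1, 2.7]
finger_gap: 0.0291
[0.17 0.06 2.74] [ 0.01  -0.1   -0.033] -2.1706 ang 3.2223 0.029082466936744527 -0.04939248785376549
time: 16.62
tool_pos: [0.5619, 0.2492, 0.0514]
eef_rot: [-0.011, 1.0, -0.0, -0.0]
wrist_force: [0.6, -0.0, 2.0]
finger_gap: 0.0292
[ 0.62 -0.01  2.04] [-0.121 -0.155  0.088] -2.2298 ang 3.1634 0.029234440203940493 -0.16050247941166162
time: 16.88
tool_pos: [0.5619, 0.2492, 0.0515]
eef_rot: [0.019, 1.0, -0.0, -0.0]
wrist_force: [0.3, -0.5, 1.9]
finger_gap: 0.0291
[ 0.29 -0.49  1.89] [-0.176 -0.238  0.297] -2.2892 ang 3.1042 0.02911732107823478 -0.36090667359530926
```

```bash
python3 -m pendant '0 0 0 -.06 26; 0 0 0 0 26'; python3 st.py;python3 -m pendant '0 0 0 -.06 26; 0 0 0 0 26'; python3 st.py
python3 - <<'E'
from h import *
crop('side',355,222,50,37,'e3',8)
E
```

```text
time: 17.12
tool_pos: [0.5618, 0.2493, 0.0515]
eef_rot: [0.049, 0.999, -0.0, -0.0]
wrist_force: [1.1, -1.5, 1.7]
finger_gap: 0.0296
[ 1.13 -1.55  1.72] [-0.27  -0.229  0.262] -2.3495 ang 3.0438 0.02964627419348354 -0.33864056691527367
time: 17.38
tool_pos: [0.5618, 0.2494, 0.0515]
eef_rot: [0.079, 0.997, -0.0, -0.0]
wrist_force: [0.2, -0.8, 1.4]
finger_gap: 0.0295
[ 0.2  -0.79  1.41] [-0.115 -0.135  0.313] -2.4094 ang 2.9839 0.02948302081814376 -0.3747208043932915
```

View pics/e3.png

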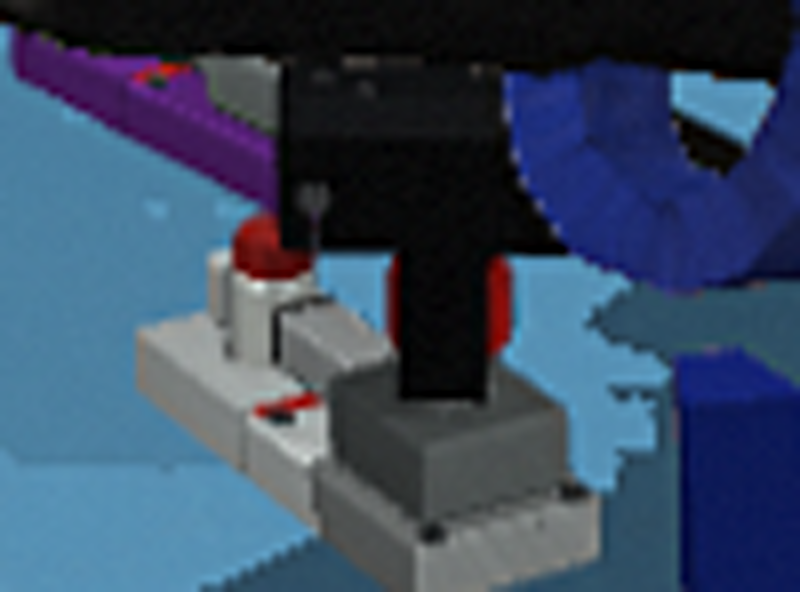

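Seated: the moment plateaus at about 0.3 N m while the fingers slip on the head, and the total turn matches the predicted 2.56 rad. I'll unwind in small steps to find where the knob starts to follow.

```bash
python3 -m pendant '0 0 0 .04 26; 0 0 0 0 26'; python3 st.py;python3 -m pendant '0 0 0 .04 26; 0 0 0 0 26'; python3 st.py;python3 -m pendant '0 0 0 .04 26; 0 0 0 0 26'; python3 st.py;python3 -m pendant '0 0 0 .04 26; 0 0 0 0 26'; python3 st.py
```

```text
time: 17.68
tool_pos: [0.5618, 0.2493, 0.0515]
eef_rot: [0.06, 0.998, -0.0, -0.0]
wrist_force: [0.7, -1.1, 2.3]
finger_gap: 0.0292
[ 0.7  -1.07  2.28] [-0.194 -0.17   0.035] -2.3716 ang 3.0213 0.029183552282173363 0.022700882982462645
time: 17.92
tool_pos: [0.5618, 0.2493, 0.0515]
eef_rot: [0.04, 0.999, -0.0, -0.0]
wrist_force: [0.4, -0.6, 1.8]
finger_gap: 0.0296
[ 0.41 -0.63  1.8 ] [-0.301 -0.171  0.036] -2.3324 ang 3.0607 0.029577018823772224 0.018834847141988575
time: 18.18
tool_pos: [0.5617, 0.2492, 0.0515]
eef_rot: [0.021, 1.0, -0.0, -0.0]
wrist_force: [-0.3, -1.2, 1.7]
finger_gap: 0.0295
[-0.28 -1.17  1.7 ] [-0.422 -0.248  0.035] -2.2928 ang 3.1003 0.02949699137223305 0.01723582623526454
time: 18.42
tool_pos: [0.5618, 0.2492, 0.0515]
eef_rot: [0.001, 1.0, -0.0, -0.0]
wrist_force: [0.3, -1.8, 2.1]
finger_gap: 0.0294
[ 0.28 -1.8   2.11] [-0.487 -0.204  0.038] -2.2531 ang 3.1401 0.029351387567192966 0.016635563224554062
```

```bash
python3 -m pendant '0 0 0 .15 26; 0 0 0 .15 26; 0 0 0 .15 26; 0 0 0 .15 26; 0 0 0 .15 26; 0 0 0 .15 26; 0 0 0 .15 26; 0 0 0 .15 26; 0 0 0 .15 26; 0 0 0 .09 26; 0 0 0 0 26; 0 0 0 0 26'; python3 st.py
python3 - <<'E'
from h import *
crop('side',355,222,50,37,'f1',8); crop('side',360,216,20,15,'f2',20)
E
```

```text
time: 19.92
tool_pos: [0.5627, 0.2481, 0.0515]
eef_rot: [-0.659, 0.752, -0.001, -0.0]
wrist_force: [4.6, -5.5, -0.0]
finger_gap: 0.0293
[ 4.57 -5.52 -0.02] [-1.629 -1.256 -0.016] -0.8132 ang 4.5799 0.02930938094795092 -0.032164474250748754
```

View pics/f1.png

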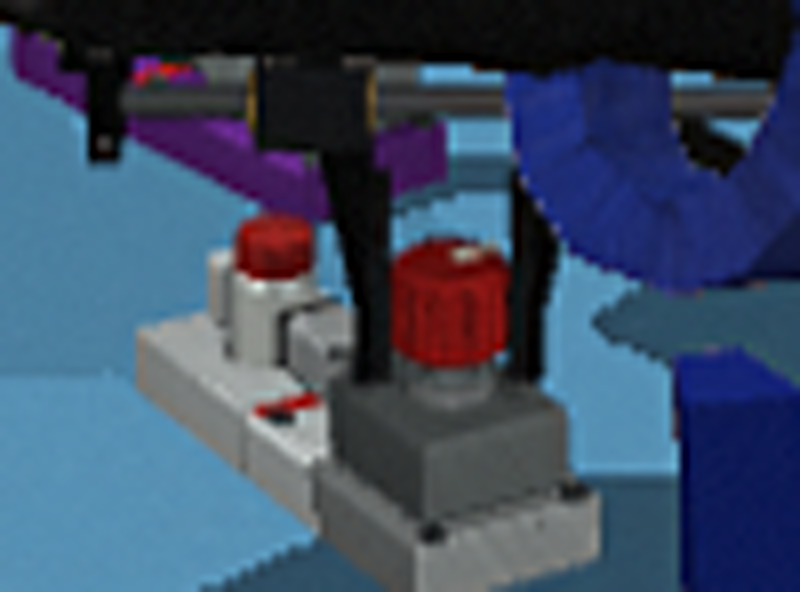

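View pics/f2.png

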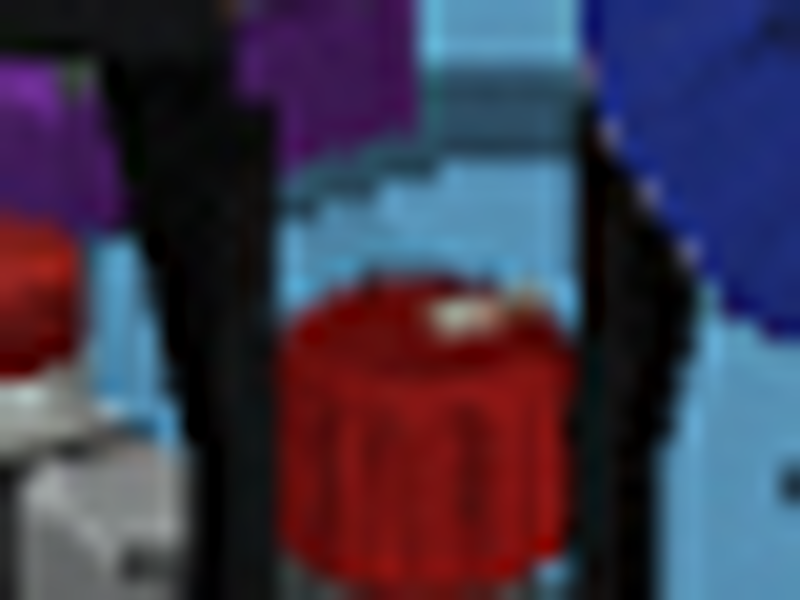

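```bash
python3 -m pendant '1 -1.5 0 0 26; 0 0 0 0 26'; python3 st.py
python3 - <<'E'
from fit import *
p=np.array([.54798,.28353,.42]);
im=cams.get_image('side');cr=im[201:231,340:380,::-1]
big=cv2.resize(cr,None,fx=20,fy=20,interpolation=cv2.INTER_CUBIC);cv2.imwrite('pics/f3.png',big)
for yaw in(.414,.428):
  p[2]=yaw;k=W(p,(0,-.04,.08))
  for s in(2.94,3.04,3.14,3.24,3.34):
    a=np.pi-s
    u0=np.array(pj('side',k));u1=np.array(pj('side',W(p,(.013*np.cos(a),-.04+.013*np.sin(a),.08))))
    print(yaw,s,np.round((u0-[340,201]+.5)*20),np.round((u1-u0)*20,1),np.degrees(np.arctan2(*(u0-u1)[::1][::-1]*[1,-1])))
# white pixels
hsv=im[201:231,340:380].astype(int);m=(hsv[...,1]>90)&(hsv[...,0]>130)&(hsv[...,2]<hsv[...,0])
ys,xs=np.nonzero(m[:20,14:32]);print([(20*(x+14.5),20*(y+.5),tuple(hsv[y,x+14])) for x,y in zip(xs,ys)])
E
```

```text
time: 20.27
tool_pos: [0.5628, 0.248, 0.0515]
eef_rot: [-0.659, 0.752, 0.0, 0.0]
wrist_force: [1.4, -1.5, 1.7]
finger_gap: 0.0293
[ 1.37 -1.5   1.67] [-0.432 -0.234  0.011] -0.8095 ang 4.5807 0.02926603863057276 -0.009521366155240685
0.414 2.94 [426. 332.] [ 95.1 -37.3] 21.435769418495294
0.414 3.04 [426. 332.] [103.7 -33. ] 17.67568470572503
0.414 3.14 [426. 332.] [111.2 -28.4] 14.324857166704614
0.414 3.24 [426. 332.] [117.7 -23.5] 11.282182771934322
0.414 3.34 [426. 332.] [123.  -18.3] 8.468582340781307
0.428 2.94 [431. 331.] [ 93.8 -37.9] 22.0041869934112
0.428 3.04 [431. 331.] [102.5 -33.6] 18.175755100734953
0.428 3.14 [431. 331.] [110.2 -29.1] 14.77343455364311
0.428 3.24 [431. 331.] [116.8 -24.2] 11.692292770566064
0.428 3.34 [431. 331.] [122.3 -19. ] 8.850514601834696
[(np.float64(450.0), np.float64(310.0), (np.int64(148), np.int64(150), np.int64(135))), (np.float64(470.0), np.float64(310.0), (np.int64(157), np.int64(150), np.int64(134))), (np.float64(490.0), np.float64(310.0), (np.int64(143), np.int64(113), np.int64(99))), (np.float64(450.0), np.float64(330.0), (np.int64(133), np.int64(105), np.int64(95)))]
```

View pics/f3.png

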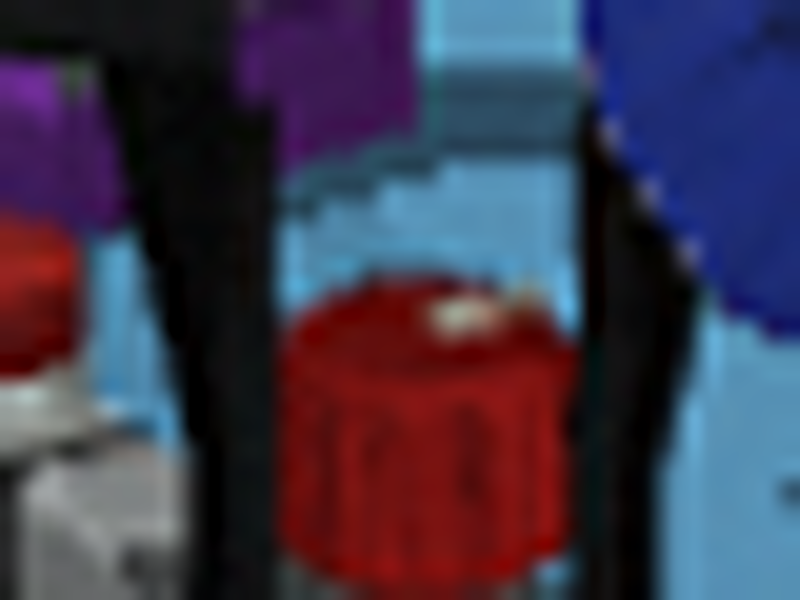

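```bash
python3 -m pendant '0 0 0 0 26; 0 0 0 0 26'; python3 st.py
python3 - <<'E'
from h import *
cv2.imwrite('pics/g1.png',cams.get_image('side')[:,:,::-1])
E
```

```text
time: 20.58
tool_pos: [0.5628, 0.248, 0.0515]
eef_rot: [-0.659, 0.752, -0.0, -0.0]
wrist_force: [1.2, -1.6, 1.2]
finger_gap: 0.029
[ 1.22 -1.63  1.22] [-0.518 -0.315 -0.023] -0.8091 ang 4.5813 0.02902547497118905 0.006256993365241215
```

View pics/g1.png

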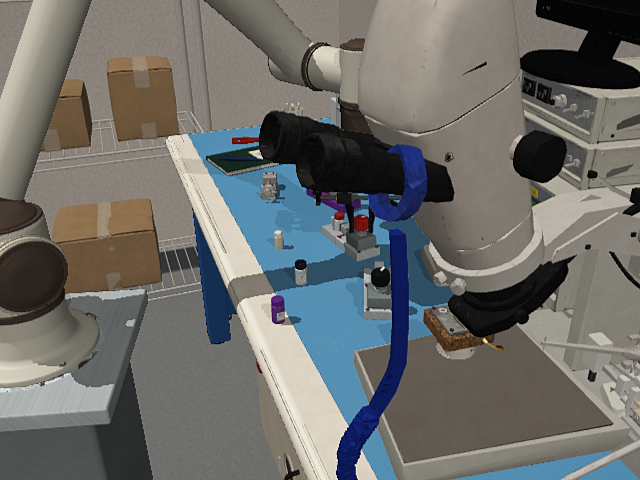

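The red vial stands in the clamp at (338,222) and the knob is gripped at (361,225). The white vial (278,239), black vial (300,271), purple vial (278,309) and black knob (380,276) are where they were at the start.

```bash
python3 -c "
from workcell import env
print(env.finish_job())"
```

```text
the job is handed in; nothing more can be done
None
```

I put the front red-capped vial in the pocket of the aluminium clamp with the red thumbscrew. I then turned that screw clockwise to its stop, backed it off a quarter turn, and handed the job in at about 20.6 s, still gripping it at 20 N.

- **Vial:** it stands upright on the pocket floor. Its cap top showed within about 2 pixels, in the 8× enlarged crops, of where a vial on the floor should appear in the side picture.
- **Seating:** the moment rose to a plateau of about 0.3 N m after about 2.56 rad, where the stop was predicted. The fingers then slipped on the head. The pointer was hidden behind a finger at that moment, so I did not see it at the stop.
- **Quarter turn back:** I turned back about 1.57 rad from where the knob started to follow. The pointer picture gives about 3.10 rad against the 3.14 wanted, which is within how well I can read it (about 0.1 rad).
- **Other checks:** the fingers pushed the knob sideways by up to about 8 N during turning, and I shifted the arm to relieve that. The side view showed the other two vials, the purple vial and the black thumbscrew unmoved. I took no final top view, because the arm covered the area.

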